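# Cover the open prep pan with the top lid of an overlapping pile

### The arm

A 6-joint arm with a two-finger parallel gripper is mounted at the origin on a cart in front of the work surface, level with it; the furniture and walls round the work are solid. World frame = base frame: x ahead of the robot, y to its left, z up, the work surface at z = 0. Lengths are in m, angles in rad, forces in N, time in s.
With the tool pointing down it reaches from about 0.3 to 0.775 m from the base axis. Payload 14.6 kg.
Tool frame: the origin (TCP) lies at the centre of the arm's flange, where the gripper is bolted on; the fingertips stand 199 mm ahead of it and the grasp point (between the pads) lies ctrl.tcp_to_grasp ahead of it (ctrl.tcp_to_grasp is the distance from the TCP to the grasp point, in m); z points along the fingers, y is the line along which they close (so a half turn about z gives the same grasp; the last joint's range is limited). The gripper opens to 94 mm and grips with 3 to 60 N. Pads are 16 mm wide; open, the fingers measure 119 mm over their backs; the gripper's body (75 mm by 177 mm) begins 78 mm behind the grasp point.
Start: joints at [-1.401, 0.3, 1.521, -0, 1.321, -0.067], TCP at [0.129, -0.535, 0.405] pointing down, gripper open.
Joint ranges: [-3.03, 3.03], [-0.79, 2.21], [0.23, 2.52], [-1.04, 4.18], [0, 3.07], [-2.55, 2.55]. Speed limits (rad/s): [2.22, 2.22, 2.57, 3.14, 3.14, 3.14].

### API

Orientations are given as [roll, pitch, yaw] about the fixed x, y, z axes, in that order (R = Rz(yaw) Ry(pitch) Rx(roll)).
In Python, from station import ctrl gives the robot as it stands. The module is installed in compiled form; this text tells all that it offers.
- The arm moves only by the shell command python3 -m jog 'ROWS' [OPENING] [FORCE]. ROWS is JSON, a list of rows, each a list of 6 numbers: the shift along the tool's x, y, z in cm, then the turn, a rotation vector about the tool's x, y, z in rad. In form: [[tx, ty, tz, ax, ay, az], ...]. A call has 1 to 8 rows; each row is the pose to reach, as a shift and turn from the pose commanded when the call began, along the tool's axes at that moment; what a row does not reach only later rows make up. A row lasts 1/10 s, in which the tool goes at most 50 mm and 8.59 degrees, less where a joint would pass 70% of its speed; a pose out of reach is approached as far as the arm can. A call with a gripper value outside its range is refused whole. OPENING is the opening in per cent of the stroke, from 0 (shut) to 100 (fully open), set as the call begins (- or left out, the last holds). The fingers move at their own pace and stop on an object; FORCE is the grip in N (left out, the last holds). Time passes only in rows, so rows that repeat a pose let the fingers close. It gives the time, the measured TCP pose, the force, the opening and the grip force at its end, in the units of the state.
- ctrl.get_obs(): the state, without advancing time (a new reading comes with each control period).
- ctrl.camera(name): name is "scene" or "top" or "wrist"; returns a dict with "img" (420x560x3 uint8, blue, green, red), "intrinsics" (3x3 intrinsics, pixels), "R" (3x3) and "t" (3): a world point X has camera coordinates R X + t. Camera axes: x right, y down, z forward; pixel columns grow to the right and rows downward; lengths in m; the calibration is good to about 2 mm. The wrist camera is an equidistant fisheye: a pixel r from the principal point sees the ray r / f radians off the axis. A picture is of the moment at which its call begins. There is no depth.
- ctrl.hand_in(): hands the job in; it is judged then, once.
The state is a dict: "time_s": time; "qpos": joint angles; "joint_vel": joint speeds; "tau": joint torques, N m; "ee_pos": TCP position; "eef_rot": TCP orientation; "force": force on the tool from outside, world axes, zero at the start; "moment": the same for the moment, N m; "grip_width": finger opening in m; "grip_force": force on a finger pad.
Only numpy, scipy, OpenCV 4.12 (cv2) and the standard library are available. Lean on these libraries where they do the work, as an engineer would, in place of code of your own. Each camera call takes 0.05 s, during which the arm holds its last target. There are 200 camera calls.

### The job

The pan of potatoes in the two-pan rail has to be covered: lift the topmost lid off the overlapping pile, without shifting the two lids it lies on, and set it down in the mouth of the open pan so that it rests on the raised rubber seal, and let go. Then press it down from above, at one end and at the other, until it is fully home and level on the pan's rim, and take the hand away. Do not knock over or push about the shaker and the bottle that stand between.

Things in the scene. Friction and masses are not known exactly. Their poses are not given: they have to be found in the camera images.
- lid_top_grip (a point): Topmost of three alike loose steel pan lids (0.2 kg): plate 174x106 mm, 3 mm thick, under it a plug 150x82 (tapering to 145x77), 10 mm deep, on which a lid stands. Black grip bar 70 long, 10 wide, 12 tall, along the long side, on two thin legs, its centre 30 mm over the plate's top. Lies flat across the two others. Point: centre of its grip bar; x along the bar, y across, z up; a half turn makes no difference.
- lid_low_a_grip (a point): Lower lid, same shape, flat on the table (its grip bar 43 mm up; the top lid's 56 mm). Its handle stands about 70 mm beside the top lid's, nearly parallel, a few mm from the top lid's long edge. Must stay where it is (12 mm allowed). Point: centre of its grip bar; x along the bar, y across, z up; a half turn makes no difference.
- lid_low_b_grip (a point): The other lower lid, on the other side of the top one, about 35 mm from the first. Must stay where it is (12 mm allowed). Point: centre of its grip bar; x along the bar, y across, z up; a half turn makes no difference.
- open_pan_mouth (a point): Mouth of the open steel pan of potatoes, fixed in a heavy rail 236x190 mm: rim 176x108 mm, 80 mm above the table, mouth 156x88, so the lid's plug has 3 mm play each way. A black rubber seal stands 6 mm proud on the rim, one half round each end. Point: centre of the mouth at rim height; x along the pan's long side, z up.
- seal_far (a joint): How far the seal half at the +x end of the open pan is pressed in: 0 = 6 mm proud, 0.006 = home. It gives at about 8 N, has no spring and stays where pressed; a lid's weight does not press it in. A lid set on the raised seal has its grip centre 39 mm above the rim; pressed home 33 mm, plate on the rim.
- seal_near (a joint): The same for the half at the -x end. The lid's plate is free for pressing on its long axis from 37 to 85 mm either side of the middle; its upper face is 3 mm above the rim when home, 9 mm when on the raised seal.
- shut_pan_grip (a point): The neighbouring pan in the rail, on one side of the open one or the other (111 mm from centre to centre); it already has a lid of the same shape, fully home and fixed. Point: centre of its grip bar, 113 mm above the table; x along the bar, z up.
- shaker_mid (a point): A loose shaker, 44 mm across and 90 mm tall, standing between the pile and the rail. Point: half-way up it. Must stay standing in its place (30 mm allowed).
- bottle_mid (a point): A loose sauce bottle, 60 mm across and 203 mm tall, standing between the pile and the rail, farther from the robot than the shaker. Point: 100 mm up it, on its axis. Must stay standing in its place (30 mm allowed).
Mind the look-alikes: they are no part of the job. Leave any blue, green or purple look-alike of the part that bears shaker_mid alone.

How it is judged:
On the way, in this order (a step that is already met when the one before it is completed fails the run):
1. the top lid is lifted well clear of the pile (height (world z) of lid_top_grip above 0.12 m), for 0.1 s.
2. the lid lies in the open pan's mouth on the still raised seal, let go (x of lid_top_grip in the frame of open_pan_mouth between -0.006 and 0.006 m and y of lid_top_grip in the frame of open_pan_mouth between -0.006 and 0.006 m and angle between the x axis of lid_top_grip and the x axis of open_pan_mouth, either way round below 0.08 rad and z of lid_top_grip in the frame of open_pan_mouth between 0.0355 and 0.043 m and angle between lid_top_grip's own z axis and vertical below 0.05 rad and contact force between the fingers and anything else below 0.3 N), for 0.2 s.
At the end, for the whole second after the job is handed in: The lid lies in the open pan's mouth, centred within 6 mm, its plate home on the rim within 2 mm and level within 0.015 rad, both seal halves pressed in at least 4.5 mm; the two lower lids lie flat within 12 mm and the shaker and the bottle stand within 30 mm of where they were (x of lid_top_grip in the frame of open_pan_mouth between -0.006 and 0.006 m and y of lid_top_grip in the frame of open_pan_mouth between -0.006 and 0.006 m and angle between the x axis of lid_top_grip and the x axis of open_pan_mouth, either way round below 0.08 rad and z of lid_top_grip in the frame of open_pan_mouth between 0.03 and 0.035 m and angle between lid_top_grip's own z axis and vertical below 0.015 rad and value of joint each of seal_far, seal_near above 0.0045 m and angle between each of shaker_mid, bottle_mid's own z axis and vertical below 0.1 rad and angle between each of lid_low_a_grip, lid_low_b_grip's own z axis and vertical below 0.03 rad); the robot touches nothing.
It fails at once if a lower lid is dragged or pushed more than 12 mm (distance of any of lid_low_a_grip, lid_low_b_grip from where it was at the start of the episode above 0.012 m).
It fails at once if the shaker or the bottle is tipped, or pushed more than 30 mm (angle between any of shaker_mid, bottle_mid's own z axis and vertical above 0.35 rad or distance of any of shaker_mid, bottle_mid from where it was at the start of the episode above 0.03 m).
It also fails if it takes over 61 s, if anything falls off the work surface, if the arm or the gripper's body presses on something with over 40 N, if the wrist force passes 120 N, or if a joint passes its speed limit or range.

## Working session

There is one attempt and no reset: what is moved stays moved. The work goes in short steps, Python scripts to look and compute and a shell command to move; the robot and the scene stay as the last step left them, time stands still between calls to the robot, and variables do not carry over. Pictures are saved under pics/ and viewed, at most 10 in all, crops included, and the job is handed in when it is done.

```bash
mkdir -p pics
cat > h.py <<'E'
import numpy as np, cv2
from station import ctrl
def snap(n,f):
    c=ctrl.camera(n); cv2.imwrite(f'pics/{f}.png',c['img']); 
    np.savez(f'pics/{f}.npz',K=c['intrinsics'],R=c['R'],t=c['t']); return c
def load(f): return dict(np.load(f'pics/{f}.npz')), cv2.imread(f'pics/{f}.png')
def ray(c,u,v,fish=False):
    K=c['K'];x=(u-K[0,2])/K[0,0];y=(v-K[1,2])/K[1,1]
    if fish:
        r=np.hypot(x,y);d=np.array([x/r*np.sin(r),y/r*np.sin(r),np.cos(r)]) if r>1e-9 else np.array([0,0,1.])
    else: d=np.array([x,y,1.])
    return -c['R'].T@c['t'], c['R'].T@d
def onz(c,u,v,z,fish=False):
    o,d=ray(c,u,v,fish); return o+d*(z-o[2])/d[2]
E
python3 - <<'E'
from h import *
a=snap('top','top0')['img'];b=snap('scene','scene0')['img'];snap('wrist','wrist0')
print(ctrl.get_obs(),ctrl.tcp_to_grasp)
for f in('top0','scene0','wrist0'):
    c,_=load(f);print(f,c['K'].round(1).tolist(),c['R'].round(3).tolist(),(-c['R'].T@c['t']).round(3))
E
```

```text
{'time_s': 0.15, 'qpos': array([-1.40059779e+00,  3.00331962e-01,  1.52141280e+00,  3.92476805e-06,
        1.32070942e+00, -6.66064131e-02]), 'joint_vel': array([ 6.01190106e-05, -2.78470409e-03, -1.68703268e-03,  1.70136245e-03,
        2.14605018e-03, -4.23917371e-04]), 'tau': array([ 1.04791940e-03, -5.31960869e+01, -3.52819812e+01,  7.08902744e-02,
        2.36318348e-02, -6.74440753e-05]), 'ee_pos': array([ 0.12901922, -0.53463114,  0.40423377]), 'eef_rot': array([-3.14073330e+00, -6.11338241e-05,  2.36803956e-01]), 'force': array([-0.28102575, -0.43405885,  0.9904464 ]), 'moment': array([ 0.02480533, -0.01432867, -0.03932105]), 'grip_force': 0.0, 'grip_width': 0.09428259713362146} 0.1804
top0 [[496.0, 0.0, 281.9], [0.0, 496.0, 208.7], [0.0, 0.0, 1.0]] [[-0.011, -1.0, -0.008], [-0.998, 0.011, -0.068], [0.068, 0.007, -0.998]] [0.44  0.083 1.434]
scene0 [[481.8, 0.0, 273.0], [0.0, 481.8, 214.4], [0.0, 0.0, 1.0]] [[-0.699, -0.715, 0.01], [-0.562, 0.54, -0.626], [0.443, -0.443, -0.779]] [0.089 0.542 0.879]
wrist0 [[325.2, 0.0, 279.2], [0.0, 325.2, 207.6], [0.0, 0.0, 1.0]] [[0.234, -0.972, -0.001], [-0.939, -0.226, 0.26], [-0.253, -0.06, -0.966]] [ 0.204 -0.516  0.384]
```

View pics/top0.png

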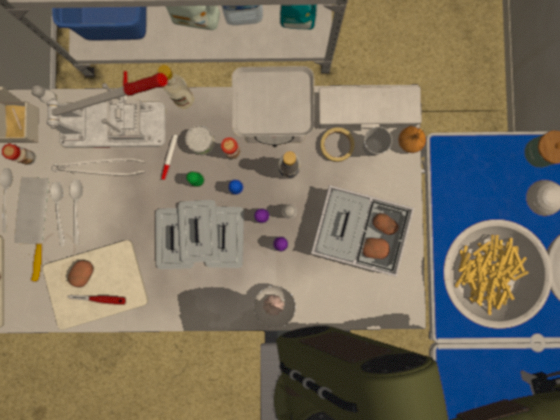

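View pics/scene0.png

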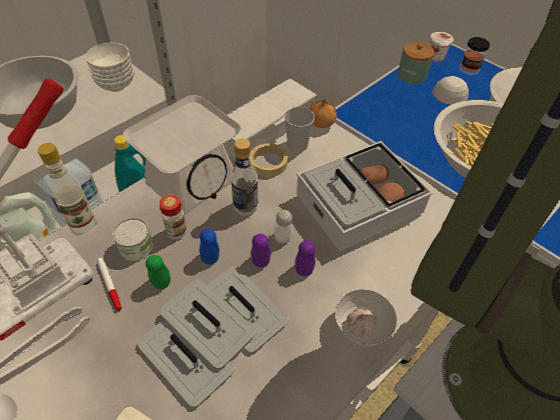

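Top view: three lid bars at about (172,237), (197,228) and (222,235). The middle one, (197,228), overlaps both others, so it's the top lid. The shut pan's bar at (343,225) is another look-alike. The open pan is at (385,235), the white shaker at (289,211), the bottle at (289,165), and the purple decoys at (261,215) and (280,243).

Run:
```python
from h import *
c,im=load('top0')
g=cv2.cvtColor(im,cv2.COLOR_BGR2GRAY)
m=(g<60).astype(np.uint8)
n,l,s,ce=cv2.connectedComponentsWithStats(m[190:290,140:420])
for i in range(1,n):
    if s[i,4]<25: continue
    ys,xs=np.where(l==i);r=cv2.minAreaRect(np.c_[xs+140,ys+190].astype(np.float32))
    print(s[i,4],np.round(r[0],1),np.round(r[1],1),round(r[2],1),[ (z,onz(c,*r[0],z)[:2].round(3)) for z in(.043,.056,.086,.113)])
a=cv2.resize(im[185:275,150:250],None,fx=4,fy=4,interpolation=2);b=cv2.resize(im[185:275,310:410],None,fx=4,fy=4,interpolation=2)
cv2.imwrite('pics/crop.png',np.hstack([a,b]))
print('shaker top',onz(c,289,211,.09),'bottle top',onz(c,289,157,.2))
```

```text
35 [234.5 191.5] [ 3. 11.] 90.0 [(0.043, array([0.584, 0.226])), (0.056, array([0.583, 0.224])), (0.086, array([0.58 , 0.221])), (0.113, array([0.577, 0.219]))]
57 [259.5 215.5] [11. 11.] 0.0 [(0.043, array([0.516, 0.156])), (0.056, array([0.515, 0.155])), (0.086, array([0.513, 0.154])), (0.113, array([0.512, 0.152]))]
45 [344.2 224.4] [ 1.9 24. ] 14.9 [(0.043, array([ 0.488, -0.081])), (0.056, array([ 0.487, -0.08 ])), (0.086, array([ 0.486, -0.076])), (0.113, array([ 0.486, -0.073]))]
68 [195.6 230.5] [23.1  2.8] 85.9 [(0.043, array([0.476, 0.335])), (0.056, array([0.475, 0.333])), (0.086, array([0.474, 0.327])), (0.113, array([0.474, 0.323]))]
29 [396.3 228.5] [ 3.7 10.4] 16.7 [(0.043, array([ 0.475, -0.227])), (0.056, array([ 0.474, -0.224])), (0.086, array([ 0.474, -0.217])), (0.113, array([ 0.473, -0.211]))]
68 [171.  237.5] [23.  2.] 90.0 [(0.043, array([0.457, 0.404])), (0.056, array([0.457, 0.401])), (0.086, array([0.456, 0.395])), (0.113, array([0.456, 0.388]))]
38 [222.9 237. ] [ 1.5 22.1] 3.6 [(0.043, array([0.457, 0.259])), (0.056, array([0.456, 0.257])), (0.086, array([0.456, 0.253])), (0.113, array([0.456, 0.25 ]))]
69 [276.8 243.1] [ 8.3 11.9] 10.3 [(0.043, array([0.438, 0.108])), (0.056, array([0.438, 0.108])), (0.086, array([0.438, 0.107])), (0.113, array([0.438, 0.107]))]
shaker top [0.52443515 0.07311364 0.09      ] bottle top [0.65333494 0.07231942 0.2       ]
```

View pics/crop.png

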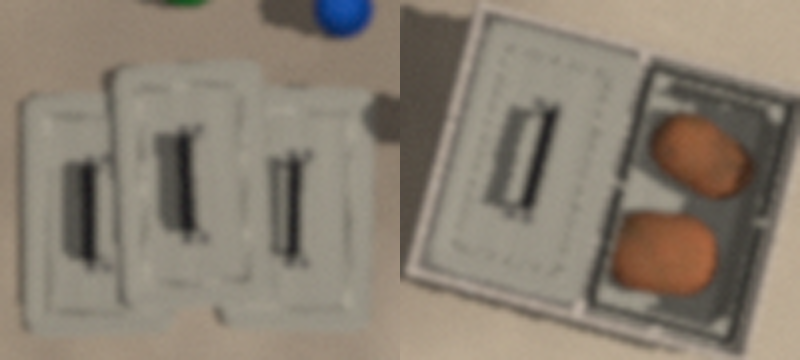

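The crop confirms the middle lid is the top one, with its bar at crop (188,185), and the open pan with potatoes is on the right of the rail. First I'll move over the pan for a close wrist view.

```bash
python3 -m jog '[[2,-1.5,-4,0,0,0],[6,-4.5,-4,0,0,0],[10,-8,-4,0,0,0.1],[14,-11,-4,0,0,0.2],[18,-14,-4,0,0,0.3],[22,-17,-4,0,0,0.4],[26,-20.5,-4,0,0,0.477],[30,-24,-4,0,0,0.477]]' 40
python3 -m jog '[[0,0,0,0,0,0]]' | tail -3
```

```text
time_s: 0.95
ee_pos: [0.3596, -0.2368, 0.4447]
eef_rot: [3.142, -0.0, -0.243]
force: [1.1, -0.7, 0.0]
grip_width: 0.0378
grip_force: 0.0
force: [0.1, -0.6, -0.1]
grip_width: 0.0375
grip_force: 0.0
```

```bash
python3 -m jog '[[2,-4,0,0,0,0],[3.4,-7.2,3,0,0,0],[3.4,-7.2,4,0,0,0],[3.4,-7.2,4,0,0,0],[3.4,-7.2,4,0,0,0]]'
python3 - <<'E'
from h import *
snap('wrist','w1');c,im=load('w1');print((-c['R'].T@c['t']).round(3))
E
```

```text
time_s: 1.55
ee_pos: [0.4087, -0.1777, 0.4052]
eef_rot: [3.141, -0.0, -0.241]
force: [-0.9, 0.2, -0.1]
grip_width: 0.0377
grip_force: 0.0
[ 0.483 -0.195  0.385]
```

View pics/w1.png

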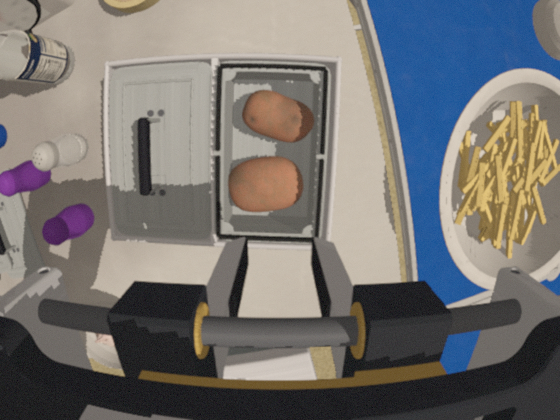

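Wrist view: the open pan's black seal runs from about (219,66) to (325,239), and the shut pan's bar is at (144,157). I'll cast the seal outline and the bar onto their height planes.

Run:
```python
from h import *
c,im=load('w1');g=cv2.cvtColor(im,cv2.COLOR_BGR2GRAY)
def rect(mask,z,lab):
    ys,xs=np.where(mask);P=np.array([onz(c,x,y,z,True)[:2] for x,y in zip(xs,ys)],np.float32)
    r=cv2.minAreaRect(P);b=cv2.boxPoints(r);e=[b[1]-b[0],b[2]-b[1]];e=max(e,key=np.linalg.norm);e=e*np.sign(e[0])
    print(lab,len(P),np.round(r[0],4),np.round(r[1],4),'yaw',round(float(np.arctan2(e[1],e[0])),4));return P
for th in(45,60,75):
    m=(g<th).astype(np.uint8);
    k=np.zeros_like(m);k[55:242,205:335]=m[55:242,205:335]
    n,l,s,_=cv2.connectedComponentsWithStats(k);print([tuple(x) for x in s[1:] if x[4]>60])
    k=np.isin(l,[i for i in range(1,n) if s[i,4]>60]);rect(k,.086,'seal%d'%th)
    k=np.zeros_like(m);k[110:200,132:158]=m[110:200,132:158];n,l,s,_=cv2.connectedComponentsWithStats(k);i=1+np.argmax(s[1:,4])
    rect(l==i,.113,'bar%d'%th)
for y in(100,150,200):print(g[y,208:235],g[y,305:338])
for x in(240,300):print(g[58:85,x],g[222:245,x])
```

```text
[(np.int32(217), np.int32(65), np.int32(110), np.int32(88), np.int32(429)), (np.int32(216), np.int32(100), np.int32(4), np.int32(30), np.int32(68)), (np.int32(316), np.int32(160), np.int32(7), np.int32(76), np.int32(153)), (np.int32(216), np.int32(166), np.int32(26), np.int32(72), np.int32(196)), (np.int32(245), np.int32(236), np.int32(69), np.int32(6), np.int32(177))]
seal45 1023 [ 0.4552 -0.1782] [0.0993 0.1688] yaw -0.2793
bar45 638 [ 0.486  -0.0717] [0.0106 0.0678] yaw -0.2769
[(np.int32(216), np.int32(64), np.int32(111), np.int32(90), np.int32(843)), (np.int32(216), np.int32(157), np.int32(98), np.int32(85), np.int32(560)), (np.int32(315), np.int32(160), np.int32(8), np.int32(77), np.int32(225))]
seal60 1628 [ 0.4554 -0.1783] [0.1    0.1691] yaw -0.2777
bar60 847 [ 0.4863 -0.0718] [0.0117 0.0685] yaw -0.2692
[(np.int32(216), np.int32(64), np.int32(111), np.int32(90), np.int32(1012)), (np.int32(296), np.int32(102), np.int32(18), np.int32(39), np.int32(229)), (np.int32(215), np.int32(156), np.int32(99), np.int32(86), np.int32(689)), (np.int32(315), np.int32(159), np.int32(8), np.i
[... 589 characters left out ...]
8 119 115 113 121 145 171 187 198 203 199]
[100  97 105 119 125 118 105  82  46  41  42  74 136 162 165 155 143 135
 134 135 131 106  91  89  87  86  88] [103 105 102  94  92  89  93  91  95 103 100  90  64  35  34  65 115 152
 163 142 119 117 116 127 156 181 196 203 200 194 191 191 190]
[140 118 122 161 165 120  60  33  33  78 147 173 167 139  99  86  91  90
  88  89  91  99 110 110 112 129 162] [104 103 103 100 101 100  96  96 103 128 164 166 146  87  39  74 104 116
 116 113 114 111 119]
[178 157 130 117 146 165 147  89  49  32  54 114 166 176 163 122  91  92
  92  91  88  88  93 104 110 109 114] [ 95  95  92  96  94  93  93  95  92  95 101 121 158 164 156  89  29  39
  44  73 112 140 148]
```

Pan mouth is at (0.4555,-0.178), yaw -0.277. The shut grip plus 111 mm gives (0.4558,-0.1784), so they agree. On to the pile.

```bash
python3 -m jog '[[-1,-4,0,0,0,0],[-2,-9,0,0,0,-0.1],[-3,-13.5,0,0,0,-0.2],[-4,-18,0,0,0,-0.3],[-5,-22.5,0,0,0,-0.3],[-6,-27,0,0,0,-0.3],[-7,-31.5,0,0,0,-0.3],[-8,-36,0,0,0,-0.3]]'|head -3
python3 - <<'E'
from h import *
o=ctrl.get_obs();y=o['eef_rot'][2];p=o['ee_pos'];d=np.array([.42,.333])-p[:2]
print('tx,ty',d@[np.cos(y),np.sin(y)],d@[np.sin(y),-np.cos(y)],y)
E
```

```text
time_s: 2.4
ee_pos: [0.4169, 0.1929, 0.4059]
eef_rot: [-3.141, -0.002, 0.058]
tx,ty 0.01123193031793691 -0.1397162936931394 0.05839258086210819
```

```bash
python3 -m jog '[[0.3,-4.5,2,0,0,0],[0.6,-9,4,0,0,0],[1,-13,5,0,0,0],[1,-14,5,0,0,0],[1,-14,5,0,0,0],[1,-14,5,0,0,0]]'|head -3
python3 - <<'E'
from h import *
snap('wrist','w2');c,im=load('w2')
E
```

```text
time_s: 3.0
ee_pos: [0.4191, 0.331, 0.3555]
eef_rot: [-3.141, -0.001, 0.059]
```

View pics/w2.png

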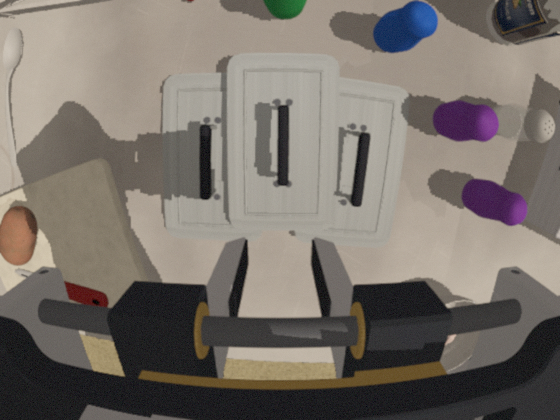

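The three bars are at (206,162), (283,145) and (361,170). The middle lid lies over both others.

```bash
cat > go.py <<'E'
from h import *
def to(x,y,yaw=None):
    o=ctrl.get_obs();w=o['eef_rot'][2];p=o['ee_pos'];d=np.array([x,y])-p[:2]
    print('tx,ty cm',100*d@[np.cos(w),np.sin(w)],100*d@[np.sin(w),-np.cos(w)],'az',None if yaw is None else w-yaw,'z',p[2])
E
python3 - <<'E'
from h import *
from go import to
c,im=load('w2');g=cv2.cvtColor(im,cv2.COLOR_BGR2GRAY)
n,l,s,_=cv2.connectedComponentsWithStats((g<55).astype(np.uint8))
for (u,v,z) in((206,162,.043),(283,145,.056),(361,170,.043)):
    i=l[v,u];ys,xs=np.where(l==i)
    P=np.array([onz(c,x,y,z,True)[:2] for x,y in zip(xs,ys)],np.float32);r=cv2.minAreaRect(P);b=cv2.boxPoints(r)
    e=max([b[1]-b[0],b[2]-b[1]],key=np.linalg.norm);e=e*np.sign(e[0]);yw=float(np.arctan2(e[1],e[0]))
    print(len(P),np.round(r[0],4),np.round(r[1],4),yw)
    if z>.05: to(*r[0],yw)
E
```

```text
768 [0.4565 0.4027] [0.0682 0.0098] 0.016844477504491806
739 [0.476  0.3326] [0.0677 0.0079] 0.059226490557193756
tx,ty cm 5.687258553253449 0.15369456682858157 az -0.0009789412094804995 z 0.3555347535844688
690 [0.4579 0.2598] [0.0098 0.0682] -0.0313715822994709
```

```bash
python3 -m jog '[[3,0.1,0,0,0,0],[5.7,0.15,2,0,0,0],[5.7,0.15,6,0,0,0],[5.7,0.15,9,0,0,0],[5.7,0.15,11,0,0,0],[5.7,0.15,12,0,0,0],[5.7,0.15,12,0,0,0],[5.7,0.15,12,0,0,0]]'
python3 -m jog '[[0,0,0,0,0,0],[0,0,0,0,0,0],[0,0,0,0,0,0],[0,0,0,0,0,0],[0,0,0,0,0,0]]' 0 30
```

```text
time_s: 3.85
ee_pos: [0.476, 0.3338, 0.2361]
eef_rot: [-3.141, -0.002, 0.059]
force: [-0.7, 0.0, -0.9]
grip_width: 0.0379
grip_force: 0.0
time_s: 4.35
ee_pos: [0.4757, 0.3341, 0.2351]
eef_rot: [3.142, -0.0, 0.06]
force: [-0.4, -3.1, 4.3]
grip_width: 0.0093
grip_force: 30.0
```

```bash
python3 -m jog '[[0,0,-0.7,0,0,0],[0,0,-1.7,0,0,0],[0,0,-3.5,0,0,0],[0,0,-6,0,0,0],[0,0,-9,0,0,0],[0,0,-12,0,0,0],[0,0,-14.5,0,0,0],[0,0,-14.5,0,0,0]]'
python3 - <<'E'
from go import *
to(.4555,-.178,-.277)
snap('top','top1')
c,im=load('top1');g=cv2.cvtColor(im,cv2.COLOR_BGR2GRAY)
cv2.imwrite('pics/c2.png',cv2.resize(im[150:280,140:320],None,fx=4,fy=4))
E
```

```text
time_s: 5.15
ee_pos: [0.4756, 0.3342, 0.3837]
eef_rot: [-3.139, -0.005, 0.06]
force: [0.9, 0.3, -2.3]
grip_width: 0.0097
grip_force: 30.0
tx,ty cm -5.071432949998048 51.01125639264249 az 0.3369327241360224 z 0.383677464831346
```

View pics/c2.png

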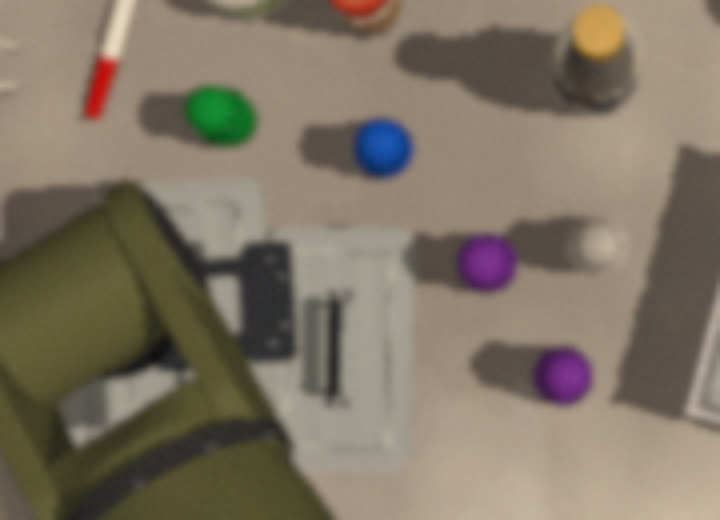

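Lid lifted, and the lower lid B at crop (335,345) looks undisturbed. Now carrying it to the pan.

```bash
python3 -m jog '[[-0.2,2,0,0,0,0],[-0.6,6,0,0,0,0],[-1,10,0,0,0,0],[-1.5,15,0,0,0,0],[-2,20,0,0,0,0],[-2.5,25,0,0,0,0.05],[-3,30,0,0,0,0.1],[-3.5,34,0,0,0,0.17]]'|head -3
python3 - <<'E'
from go import *
to(.4555,-.178,-.277)
E
```

```text
time_s: 6.0
ee_pos: [0.4602, -0.0095, 0.3783]
eef_rot: [3.142, 0.002, -0.113]
tx,ty cm 1.4267696684052316 16.791675244335 az 0.16407747350824964 z 0.37829280223973694
```

```bash
python3 -m jog '[[0.4,4,0,0,0,0.05],[0.8,8.5,0,0,0,0.1],[1.2,13,0,0,0,0.164],[1.4,16,0,0,0,0.164],[1.4,16.8,0,0,0,0.164],[1.4,16.8,0,0,0,0.164],[1.4,16.8,0,0,0,0.164]]'|head -3
python3 - <<'E'
from go import *
to(.4556,-.1782,-.277)
E
```

```text
time_s: 6.7
ee_pos: [0.4564, -0.175, 0.379]
eef_rot: [-3.141, 0.001, -0.274]
tx,ty cm 0.006485784989387418 0.32940478590149813 az 0.0033666759804708013 z 0.3789661701725039
```

```bash
python3 -m jog '[[0,0.33,1,0,0,0],[0,0.33,3,0,0,0],[0,0.33,5,0,0,0],[0,0.33,6,0,0,0],[0,0.33,6.5,0,0,0.003],[0,0.33,6.5,0,0,0.003],[0,0.33,6.5,0,0,0.003]]'|head -4
python3 - <<'E'
from go import *
to(.4556,-.1782,-.277)
snap('wrist','w3')
E
```

```text
time_s: 7.4
ee_pos: [0.4557, -0.179, 0.3153]
eef_rot: [3.141, -0.001, -0.277]
force: [-0.7, -0.1, -1.5]
tx,ty cm -0.03188924140323446 -0.07182193050962535 az 6.35386999391363e-05 z 0.3152594762022773
```

View pics/w3.png

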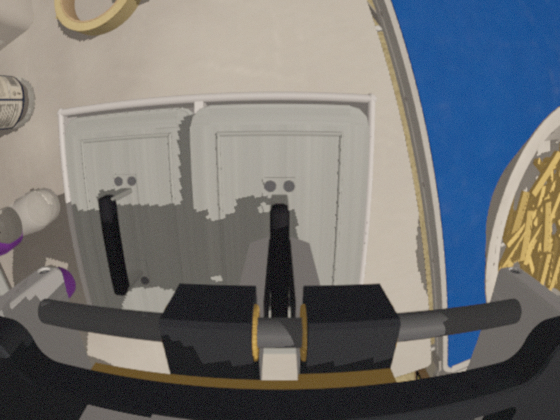

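Wrist view: the held lid's plate has its far edge near row 107 and its sides near columns 191 and 369, and its bar is parallel to the shut pan's bar at (113,240). Checking the lid's centre from these edges.

Run:
```python
from go import *
c,im=load('w3');g=cv2.cvtColor(im,cv2.COLOR_BGR2GRAY)
print(g[150,180:205],g[150,355:380],g[98:120,280])
z=.3153-.1791-.030;yw=-.277;ex=np.array([np.cos(yw),np.sin(yw)]);ey=np.array([-ex[1],ex[0]])
for u,v in((191,150),(369,150),(280,107)):
    q=onz(c,u,v,z,True)[:2]-[.4556,-.1782];print(q@ex,q@ey)
```

```text
[112 101 103 102 102  99 102 106 105 106 135 161 164 163 164 163 162 160
 160 163 162 165 163 166 169] [170 171 169 171 171 167 169 168 169 165 166 164 165 167 176 189 200 200
 197 188 184 183 184 183 183] [165 149 120 106 109 128 158 173 172 171 166 164 165 167 164 166 167 167
 167 170 169 168]
0.061355555079692745 0.052905895741971555
0.06133425084984028 -0.052855585549824544
0.08549771521785904 5.728540247190355e-05
```

```bash
python3 -m jog '[[0,0,0.4,0,0,0],[0,0,0.8,0,0,0],[0,0,1.1,0,0,0],[0,0,1.3,0,0,0],[0,0,1.4,0,0,0],[0,0,1.4,0,0,0],[0,0,1.4,0,0,0]]'|head -4
python3 -m jog '[[0,0,0.05,0,0,0],[0,0,0.1,0,0,0],[0,0,0.15,0,0,0],[0,0,0.2,0,0,0],[0,0,0.2,0,0,0],[0,0,0.2,0,0,0]]'|head -4
```

```text
time_s: 8.15
ee_pos: [0.4556, -0.1791, 0.3007]
eef_rot: [-3.142, -0.0, -0.277]
force: [-1.0, 0.5, -2.3]
time_s: 8.75
ee_pos: [0.4555, -0.1791, 0.2986]
eef_rot: [-3.142, 0.0, -0.277]
force: [0.6, -0.0, -1.6]
```

```bash
python3 -m jog '[[0,0,0.03,0,0,0],[0,0,0.06,0,0,0],[0,0,0.06,0,0,0],[0,0,0.06,0,0,0]]'|head -4
python3 -m jog '[[0,0,0.03,0,0,0],[0,0,0.06,0,0,0],[0,0,0.06,0,0,0],[0,0,0.06,0,0,0]]'|head -4
```

```text
time_s: 9.15
ee_pos: [0.4555, -0.1791, 0.298]
eef_rot: [-3.142, 0.0, -0.277]
force: [-0.4, -0.3, -2.6]
time_s: 9.55
ee_pos: [0.4555, -0.179, 0.2979]
eef_rot: [3.142, -0.0, -0.277]
force: [-2.5, 1.4, 4.9]
```

```bash
python3 -m jog '[[0,0,0,0,0,0],[0,0,0,0,0,0],[0,0,0,0,0,0],[0,0,0,0,0,0],[0,0,0,0,0,0],[0,0,0,0,0,0]]' 40
python3 -m jog '[[0,0,-1,0,0,0],[0,0,-3,0,0,0],[0,0,-6,0,0,0],[-2,0,-9,0,0,0],[-5,0,-10.5,0,0,0],[-5,0,-10.5,0,0,0],[-5,0,-10.5,0,0,0]]' |head -4
python3 - <<'E'
from go import *
snap('wrist','w4');snap('scene','s4')
E
```

```text
time_s: 10.15
ee_pos: [0.4555, -0.179, 0.2974]
eef_rot: [3.142, -0.0, -0.277]
force: [-0.1, 0.4, 0.3]
grip_width: 0.0375
grip_force: 0.0
time_s: 10.85
ee_pos: [0.4073, -0.1653, 0.4032]
eef_rot: [3.141, -0.002, -0.277]
force: [0.2, 0.5, -1.4]
```

View pics/w4.png

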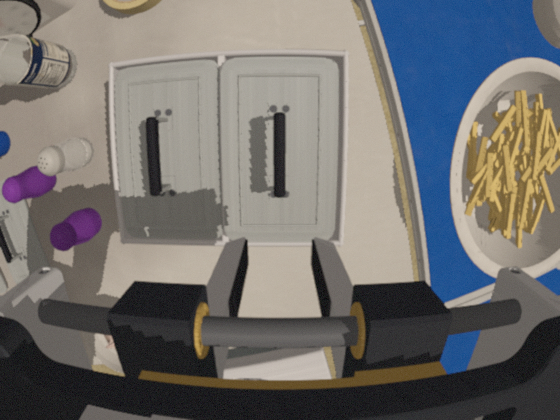

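The lid is in the mouth, with its bar at (280,155). Measuring its position against the pan.

Run:
```python
from go import *
c,im=load('w4');g=cv2.cvtColor(im,cv2.COLOR_BGR2GRAY)
n,l,s,_=cv2.connectedComponentsWithStats((g<55).astype(np.uint8))
for u,v,z in((280,155,.119),(153,157,.113)):
    ys,xs=np.where(l==l[v,u]);P=np.array([onz(c,x,y,z,True)[:2] for x,y in zip(xs,ys)],np.float32);r=cv2.minAreaRect(P);b=cv2.boxPoints(r)
    e=max([b[1]-b[0],b[2]-b[1]],key=np.linalg.norm);e=e*np.sign(e[0]);print(len(P),np.round(r[0],4),np.round(r[1],4),np.arctan2(e[1],e[0]))
yw=-.277;ex=np.array([np.cos(yw),np.sin(yw)])
for s in(1,-1): print('press',s,np.array([.4556,-.1785])+s*.062*ex)
to(*(np.array([.4556,-.1785])+.062*ex),-.277)
```

```text
831 [ 0.4556 -0.1777] [0.0083 0.0684] -0.27836803
871 [ 0.4861 -0.0717] [0.0114 0.0687] -0.2697534
press 1 [ 0.51523657 -0.19545522]
press -1 [ 0.39596343 -0.16154478]
tx,ty cm 11.145739404588209 -0.05951771725989206 az -0.00022162808959269586 z 0.4021336433385533
```

Lid is centred to within 1 mm at the raised height. Now pressing the far end with the fingers shut.

```bash
python3 -m jog '[[4,0,0,0,0,0],[8,0,0,0,0,0],[11.1,-0.05,2,0,0,0],[11.1,-0.05,6,0,0,0],[11.1,-0.05,9,0,0,0],[11.1,-0.05,10.7,0,0,0],[11.1,-0.05,10.7,0,0,0],[11.1,-0.05,10.7,0,0,0]]' 0 20|head -5
python3 -m jog '[[0,0,0.1,0,0,0],[0,0,0.2,0,0,0],[0,0,0.3,0,0,0],[0,0,0.4,0,0,0],[0,0,0.5,0,0,0],[0,0,0.6,0,0,0],[0,0,0.6,0,0,0]]'|head -4
```

```text
time_s: 11.75
ee_pos: [0.5148, -0.1954, 0.2954]
eef_rot: [-3.141, 0.001, -0.277]
force: [0.2, -1.0, 0.6]
grip_width: 0.0004
time_s: 12.45
ee_pos: [0.5143, -0.1953, 0.2893]
eef_rot: [-3.142, 0.0, -0.277]
force: [0.1, -0.4, -0.1]
```

```bash
python3 -m jog '[[0,0,0.1,0,0,0],[0,0,0.2,0,0,0],[0,0,0.3,0,0,0],[0,0,0.4,0,0,0],[0,0,0.4,0,0,0]]'|head -4
python3 -m jog '[[0,0,0.1,0,0,0],[0,0,0.2,0,0,0],[0,0,0.3,0,0,0],[0,0,0.3,0,0,0]]'|head -4
```

```text
time_s: 12.95
ee_pos: [0.5144, -0.1953, 0.2863]
eef_rot: [3.141, -0.001, -0.277]
force: [-3.5, 1.6, 9.8]
time_s: 13.35
ee_pos: [0.5145, -0.1953, 0.2838]
eef_rot: [3.141, -0.001, -0.277]
force: [-5.3, 1.8, 15.3]
```

```bash
python3 -m jog '[[0,0,0.1,0,0,0],[0,0,0.2,0,0,0],[0,0,0.25,0,0,0],[0,0,0.25,0,0,0]]'|head -4
python3 -m jog '[[0,0,0.1,0,0,0],[0,0,0.1,0,0,0],[0,0,0.1,0,0,0]]'|head -4
```

```text
time_s: 13.75
ee_pos: [0.5144, -0.1952, 0.2823]
eef_rot: [3.141, -0.001, -0.277]
force: [-11.5, 4.0, 28.0]
time_s: 14.05
ee_pos: [0.5144, -0.1952, 0.2822]
eef_rot: [3.141, -0.002, -0.277]
force: [-16.3, 6.5, 38.7]
```

Far end is home (TCP z 0.282, force climbing steeply). Now the near end.

```bash
python3 -m jog '[[0,0,-2,0,0,0],[0,0,-6,0,0,0],[-4,0,-7,0,0,0],[-8.5,0,-7,0,0,0],[-12.4,0,-6,0,0,0],[-12.4,0,-3,0,0,0],[-12.4,0,-1.2,0,0,0],[-12.4,0,-1.2,0,0,0]]'|head -4
python3 -m jog '[[0,0,0.2,0,0,0],[0,0,0.4,0,0,0],[0,0,0.5,0,0,0],[0,0,0.6,0,0,0],[0,0,0.7,0,0,0],[0,0,0.7,0,0,0]]'|head -4
python3 -m jog '[[0,0,0.1,0,0,0],[0,0,0.2,0,0,0],[0,0,0.2,0,0,0]]'|head -4
```

```text
time_s: 14.85
ee_pos: [0.3946, -0.1611, 0.2894]
eef_rot: [-3.141, 0.003, -0.277]
force: [-0.7, 0.3, 0.5]
time_s: 15.45
ee_pos: [0.3951, -0.1613, 0.2839]
eef_rot: [-3.142, -0.0, -0.277]
force: [0.1, -0.3, 0.4]
time_s: 15.75
ee_pos: [0.3951, -0.1614, 0.2824]
eef_rot: [3.142, -0.0, -0.277]
force: [-3.4, 2.3, 8.9]
```

```bash
python3 -m jog '[[0,0,0.1,0,0,0],[0,0,0.2,0,0,0],[0,0,0.2,0,0,0]]'|head -4
python3 -m jog '[[0,0,0.1,0,0,0],[0,0,0.2,0,0,0],[0,0,0.2,0,0,0]]'|head -4
```

```text
time_s: 16.05
ee_pos: [0.3952, -0.1614, 0.2822]
eef_rot: [3.141, -0.001, -0.277]
force: [-15.1, 6.6, 40.4]
time_s: 16.35
ee_pos: [0.3953, -0.1614, 0.2819]
eef_rot: [3.141, -0.002, -0.277]
force: [-26.4, 12.9, 72.6]
```

Near end is home as well, at the same height. Rechecking the far end.

```bash
python3 -m jog '[[0,0,-2,0,0,0],[0,0,-6,0,0,0],[4,0,-7,0,0,0],[8.5,0,-7,0,0,0],[12.4,0,-6,0,0,0],[12.4,0,-3,0,0,0],[12.4,0,-0.8,0,0,0],[12.4,0,-0.8,0,0,0]]'|head -4
python3 -m jog '[[0,0,0.2,0,0,0],[0,0,0.4,0,0,0],[0,0,0.5,0,0,0],[0,0,0.5,0,0,0]]'|head -4
python3 -m jog '[[0,0,0.1,0,0,0],[0,0,0.2,0,0,0],[0,0,0.2,0,0,0]]'|head -4
```

```text
time_s: 17.15
ee_pos: [0.5145, -0.1953, 0.2842]
eef_rot: [-3.141, 0.001, -0.277]
force: [0.1, -0.0, 0.1]
time_s: 17.55
ee_pos: [0.5143, -0.1952, 0.2824]
eef_rot: [3.141, -0.001, -0.277]
force: [-5.2, 2.6, 13.4]
time_s: 17.85
ee_pos: [0.5143, -0.1952, 0.2822]
eef_rot: [3.141, -0.002, -0.277]
force: [-15.8, 6.2, 34.6]
```

Both ends sit at 0.2822. I'll retreat and check.

```bash
python3 -m jog '[[0,0,-2,0,0,0],[0,0,-5,0,0,0],[-3,0,-9,0,0,0],[-7,0,-12,0,0,0],[-10.8,0,-12,0,0,0],[-10.8,0,-12,0,0,0],[-10.8,0,-12,0,0,0]]'|head -4
python3 - <<'E'
from go import *
snap('wrist','w5');c,im=load('w5');g=cv2.cvtColor(im,cv2.COLOR_BGR2GRAY)
n,l,s,ce=cv2.connectedComponentsWithStats((g[:235]<55).astype(np.uint8))
for i in range(1,n):
    if not(500<s[i,4]<1100 and 100<ce[i,1]<215 and 100<ce[i,0]<330):continue
    ys,xs=np.where(l==i);P=np.array([onz(c,x,y,.113,True)[:2] for x,y in zip(xs,ys)],np.float32);r=cv2.minAreaRect(P);b=cv2.boxPoints(r)
    e=max([b[1]-b[0],b[2]-b[1]],key=np.linalg.norm);e=e*np.sign(e[0]);print(ce[i],np.round(r[0],4),np.round(r[1],4),np.arctan2(e[1],e[0]))
a=snap('scene','s5')['img'];cv2.imwrite('pics/s5c.png',cv2.resize(a[110:410,120:450],None,fx=1.8,fy=1.8))
E
```

```text
time_s: 18.55
ee_pos: [0.4102, -0.1656, 0.3997]
eef_rot: [3.141, -0.002, -0.277]
force: [1.2, 0.0, -0.6]
[279.51753325 158.12091898] [ 0.4553 -0.1774] [0.0092 0.0684] -0.27386218
[152.22271715 159.94320713] [ 0.4862 -0.0716] [0.0117 0.0689] -0.26278573
```

View pics/s5c.png

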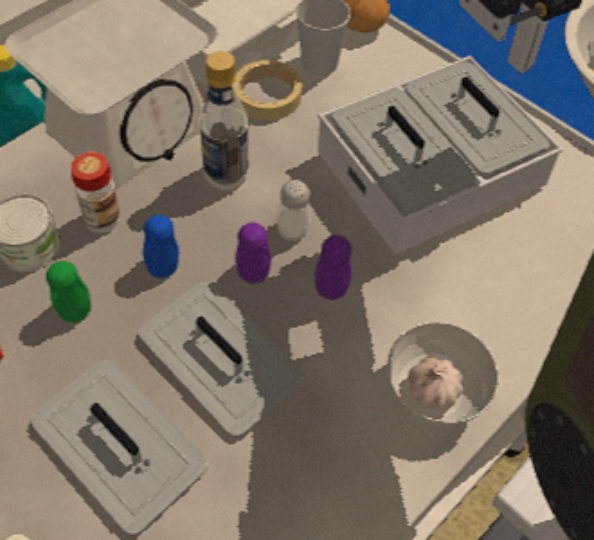

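The picture shows the lid flush beside its neighbour, with its bar at (480,103). Both lower lids are flat, and the shaker (293,210) and bottle (225,130) are standing. Handing in.

```bash
python3 -c "
from station import ctrl
print(ctrl.hand_in())"
```

```text
the job is handed in; nothing more can be done
None
```

I handed the job in at about 18.6 s: by my measurements the lid is centred in the open pan to about 1 mm and pressed home at both ends. The lower lids, shaker and bottle looked undisturbed in the last picture, but the hand-in returned no verdict.

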